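# Lock out the belt sander, clear its tile onto the pile, reset the stop

## Task

Press the red mushroom stop button until it latches down, and leave it latched while you lift the wooden tile off the belt sander and set it down, without dropping it, squarely on top of the pile of matching tiles, edges flush all round. Then twist the red button clockwise so that it pops fully back up, ready for the next tile. Keep the pile tidy and leave the sanding block, paint tin, mug and tape measure where they are.

Things in the scene. Friction and masses are not known exactly. Their poses are not given: they have to be found in the camera images.
- stop_top (a point): Centre of the top of the red mushroom head (round, 40 mm diameter, 20 mm thick from underside to slightly domed top, white clockwise arrows). The head's vertical side, the part to pinch, runs from 5 to 20 mm below this point. It stands on a fixed yellow and black box 90 x 90 mm and 65 mm high; the top is 97 mm above the table when up, about 89 mm when latched down. x, y axes turn with the head.
- stop_box: Fixed stop button box, 90 x 90 mm and 65 mm high, yellow on a black foot, that carries the red mushroom head in the middle of its top. Origin at the centre of its underside.
- stop_press (a joint): How far the red head is pressed down, m: 0 fully up, 0.0088 bottom stop. A sprung catch grabs it once it is pushed past 0.008 (about 4 N at a slow, steady push; the knock of a fast touch can read 10 N) and holds it at 0.007 to 0.0077 after letting go. Only twisting frees it; it then springs up by itself with 1.5 to 3.5 N, so a tight grip must be opened to let it rise.
- stop_twist (a joint): How far the red head is twisted clockwise seen from above, rad: 0 at rest, 1.0 at the stop. When latched, the catch lets go at about 0.45 to 0.55; turn to 0.8 to 0.9 to be sure. A light spring (under 0.06 N m) slowly turns it back when let go.
- sander: Fixed bench belt sander, 300 mm along its x, 150 mm wide (a round motor reaches 101 mm to its +y side, below 90 mm), flat brown level belt 100 mm wide on top, 120 mm above the table; an upright aluminium fence 25 mm above the belt at its far end (128 mm along its +x). Origin at the centre of its underside. The belt does not run.
- tile: Loose wooden tile lying flat on the sander's belt, 100 mm (its x) x 60 mm (its y) x 15 mm thick, about 60 g. Origin at the centre of its underside. Same size as the pile's tiles.
- pile0: Lowest tile of the pile, 100 x 60 x 15 mm, loose, lying on the board. Origin at the centre of its underside.
- pile1: Middle tile of the pile, as the others, squarely on pile0.
- pile2: Top tile of the pile, as the others, squarely on pile1; its top is 55 mm above the table. Origin at the centre of its underside, long side along its x.
- pile_board: Fixed green board 260 mm (x) x 160 mm (y) x 10 mm thick under the pile. Origin at the centre of its underside.
- sanding_block: Bystander: loose cork sanding block 40 x 70 x 22 mm lying on the green board beyond the end of the pile. Origin at the centre of its underside.
- paint_tin: Bystander: paint tin, 68 mm diameter, 85 mm high. Origin at the centre of its underside.
- mug: Bystander: blue mug, 76 mm diameter, 90 mm high. Origin at the centre of its underside.
- tape_measure: Bystander: orange tape measure 45 x 70 x 65 mm high. Origin at the centre of its underside.
Things that resemble listed ones, but are neither listed nor needed, are in the scene too. What is shaped like the pile2 but blue or turquoise is not meant.

How it is judged:
On the way, in this order (a step that is already met when the one before it is completed fails the run):
1. the stop is latched down and let go, the tile still lying on the sander (value of joint stop_press above 0.0055 m and contact force between the fingers and stop_box below 0.2 N and distance of tile from where it was at the start of the episode below 0.015 m), for 0.2 s.
2. the tile lies squarely on the pile, let go, the stop still latched down (value of joint stop_press above 0.0055 m and horizontal distance between tile and pile2 below 0.008 m and z of tile in the frame of pile2 between 0.0125 and 0.0175 m and angle between the x axis of tile and the x axis of pile2, either way round below 0.1 rad and angle between tile's own z axis and vertical below 0.06 rad and linear speed of tile below 0.02 m/s and contact force between the fingers and tile below 0.2 N), for 0.2 s.
3. the stop has been twisted free and is fully up (value of joint stop_press below 0.0015 m), for 0.2 s.
At the end, for the whole second after the job is handed in: The stop is fully up again (within 1.5 mm). The tile lies flat on pile2, centred within 8 mm and square within 0.1 rad, let go and at rest; each tile of the pile is within 8 mm and 0.1 rad of the one below it and the lowest is within 30 mm of where it started (value of joint stop_press below 0.0015 m and horizontal distance between tile and pile2 below 0.008 m and z of tile in the frame of pile2 between 0.0125 and 0.0175 m and angle between the x axis of tile and the x axis of pile2, either way round below 0.1 rad and angle between tile's own z axis and vertical below 0.06 rad and horizontal distance between pile2 and pile1 below 0.008 m and angle between the x axis of pile2 and the x axis of pile1, either way round below 0.1 rad and horizontal distance between pile1 and pile0 below 0.008 m and angle between the x axis of pile1 and the x axis of pile0, either way round below 0.1 rad and distance of pile0 from where it was at the start of the episode below 0.03 m and linear speed of tile below 0.02 m/s and contact force between the fingers and tile below 0.2 N); the robot touches nothing.
It fails at once if the tile is carried while the stop is not latched down (value of joint stop_press below 0.0055 m and distance of tile from where it was at the start of the episode above 0.02 m and contact force between the fingers and tile above 1 N).
It fails at once if the tile is dropped from more than about 15 mm (linear speed of tile above 0.55 m/s and contact force between the fingers and tile below 0.01 N).
It fails at once if the sanding block, paint tin, mug or tape measure is moved by more than 30 mm (distance of any of sanding_block, paint_tin, mug, tape_measure from where it was at the start of the episode above 0.03 m).
It also fails if it takes over 61 s, if anything falls off the work surface, if the arm or the gripper's body presses on something with over 40 N, if the wrist force passes 120 N, or if a joint passes its speed limit or range.

## Robot

A 7-joint arm with a two-finger parallel gripper is mounted at the origin on the work surface. World frame = base frame: x ahead of the robot, y to its left, z up, the work surface at z = 0. Lengths are in m, angles in rad, forces in N, time in s.
With the tool pointing down it reaches from about 0.425 to 0.875 m from the base axis. Payload 4.7 kg.
Tool frame: the origin (TCP) lies on the centre line of the jaws, within the pads' length; the fingertips stand 14 mm ahead of it and the grasp point (between the pads) lies 5 mm behind it; z points along the fingers, y is the direction in which the jaws open and shut (so a half turn about z gives the same grasp; the last joint's range is limited). The gripper opens to 87 mm and grips with 3 to 60 N. Pads are 19 mm wide; open, the fingers measure 117 mm over their backs; the gripper's body (75 mm by 190 mm) begins 51 mm behind the grasp point.
Start: joints at [0.014, 0.321, -0.07, 1.45, 0.023, 1.371, -0.057], TCP at [0.65, -0, 0.237] pointing down, gripper open.
Joint ranges: [-2.86, 2.86], [-0.3, 2.09], [-1.38, 1.24], [0.06, 2.45], [-1.56, 4.7], [0.09, 2.05], [-2.69, 2.69]. Speed limits (rad/s): [2.57, 2.57, 3.14, 3.14, 3.14, 3.14, 3.14].

## Interface

Orientations are given as a rotation vector (axis times angle).
In Python, from bench import ctrl gives the robot as it stands. The module is installed in compiled form; this text tells all that it offers.
- The arm moves only by the tool step_arm, never from a script. Its argument "plan" is a list of rows, each a list of 3 entries, a list of its own where there are three numbers: the turn, a rotation vector about the tool's x, y, z in rad, then the shift along the tool's x, y, z in m, then the closure in counts, from 0 (fully open) to 255 (shut). In form: [[[rx, ry, rz], [x, y, z], hand], ...]. A call has exactly 10 rows; each row is the pose to reach, as a shift and turn from the pose commanded when the call began, along the tool's axes at that moment; what a row does not reach only later rows make up. A row lasts 1/8 s, in which the tool goes at most 62.5 mm and 10.7 degrees, less where a joint would pass 70% of its speed; a pose out of reach is approached as far as the arm can. A call with a gripper value outside its range is refused whole. The fingers move at their own pace and stop on an object; "squeeze" is the grip in N (left out, the last holds). Time passes only in rows, so rows that repeat a pose let the fingers close, or fill a call up. It gives the time, the measured TCP pose, the force and the opening at its end, in the units of the state.
- ctrl.get_state(): the state, without advancing time (a new reading comes with each control period).
- ctrl.get_image(name): name is "scene" or "side" or "wrist"; returns the picture (400x640x3 uint8, red, green, blue); there is no depth.
- ctrl.calibration(name): a dict with "fov_y" (degrees; the focal length in pixels is half the picture's height over the tangent of half this angle, whatever the lens; pixels are square), "cx", "cy" (the principal point, pixels), "rvec" (rotation vector, rad) and "tvec" (3), from world to camera coordinates, as OpenCV has them. Camera axes: x right, y down, z forward; pixel columns grow to the right and rows downward; lengths in m; the calibration is good to about 2 mm. The wrist camera is an equidistant fisheye: a pixel r from the principal point sees the ray r / f radians off the axis. A picture is of the moment at which its call begins: read the wrist's pose just before it. calibration takes no time and is no camera call; for the wrist camera it gives the pose at the moment of the call.
- ctrl.close_job(): hands the job in, once; it reports no verdict.
Trained networks look in the newest picture that a camera, given by its name, has taken for a name from the list of things; names that differ only in an ending like _2 or _b are one class to them, and where a whole thing is asked for, a point or a joint stands for the part that bears it (a point fixed in the world has none). Each returns a list of dicts, best first, with "score" (0 to 1); they miss things now and then, are a little off and sometimes report something else, mostly with a low value. They report only what shows in the picture. A call takes as long as a camera call. They do not tell look-alikes from the thing itself.
- ctrl.cut_out(camera, label): "pixels" (400x640 bool, what is visible of it) and "rect" ([left, top, width, height] in pixels, round what is visible of it).
The state is a dict: "time": time; "joint_positions": joint angles; "qd": joint speeds; "joint_torque": joint torques, N m; "position": TCP position; "tool_rot": TCP orientation; "ft_force": force on the tool from outside, world axes, zero at the start; "torque": the same for the moment, N m; "grip_width": opening from 0.0 (shut) to 1.0 (fully open).
Only numpy, scipy, OpenCV 4.12 (cv2) and the standard library are available. Lean on these libraries where they do the work, as an engineer would, in place of code of your own. Each camera call takes 0.05 s, during which the arm holds its last target.

## Working session

There is one attempt and no reset: what is moved stays moved. The work goes in short steps, Python scripts to look and compute and a tool call to move; the robot and the scene stay as the last step left them, time stands still between calls to the robot, and variables do not carry over. Pictures are saved under pics/ and viewed, and the job is handed in when it is done.

Besides the shell and the picture viewer there is one more tool, called as name(argument=value, ...) on one line, values as JSON. step_arm: Moves the arm, as the interface text tells. Its arguments: {"type":"object","properties":{"plan":{"type":"array"},"squeeze":{"type":"number"}},"required":["plan"]}

```bash
mkdir -p pics; ls; python3 - <<'E'
from bench import ctrl
import cv2
s=ctrl.get_state()
for k,v in s.items(): print(k,v)
for n in ["scene","side","wrist"]:
    im=ctrl.get_image(n); cv2.imwrite(f"pics/{n}0.png",im[:,:,::-1]); print(n,ctrl.calibration(n))
E
```

```text
pics
time 0.0
joint_positions [ 0.01409326  0.32179908 -0.07007727  1.45165768  0.02263076  1.37077352
 -0.05685997]
qd [ 0.00058673 -0.00087521 -0.00091778 -0.00129147  0.00134135 -0.00102463
  0.00057518]
joint_torque [-2.58547143e-04 -4.91284704e+01 -4.03903294e-01 -3.12526345e+01
 -6.40594075e-02  4.37659642e-02  1.61017233e-04]
position [ 6.49489210e-01 -5.90076647e-05  2.35485653e-01]
tool_rot [-2.22049782e+00 -2.22066660e+00  2.19340401e-03]
ft_force [ 0.88991016 -0.19349998  0.28985755]
torque [-0.0081466   0.02902981 -0.0690568 ]
grip_width 1.0049490237830063
scene {'fov_y': 54.11805980581675, 'cx': 317.0246138795069, 'cy': 198.32155310910167, 'rvec': array([ 1.9157787 ,  1.90845248, -0.51192107]), 'tvec': array([ 0.07879041, -0.40859477,  1.32262236])}
side {'fov_y': 48.27414617604817, 'cx': 319.7946439077441, 'cy': 199.20474915055357, 'rvec': array([ 2.10773972, -0.17642162,  0.104603  ]), 'tvec': array([-0.53228325,  0.11895372,  1.1387005 ])}
wrist {'fov_y': 65.70646984690485, 'cx': 320.06719367775673, 'cy': 197.98264010983806, 'rvec': array([-2.89407057e+00, -1.51706950e-03,  2.65538429e-03]), 'tvec': array([-0.64877169, -0.02966418,  0.38972113])}
```

View pics/scene0.png

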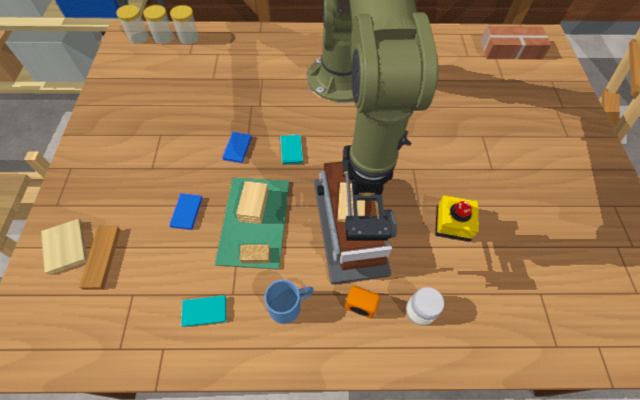

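View pics/side0.png

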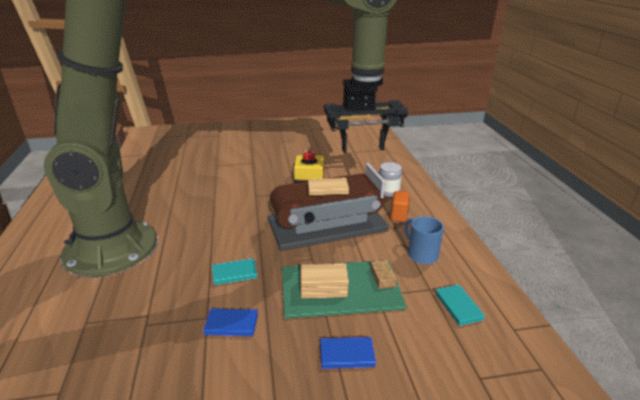

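View pics/wrist0.png

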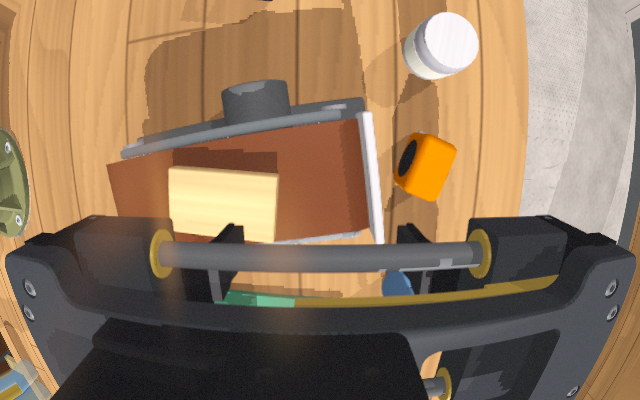

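```bash
cat > h.py <<'E'
from bench import ctrl
import numpy as np, cv2
from scipy.optimize import minimize
from scipy.spatial.transform import Rotation as R
def look(cam,name=None):
    c=ctrl.calibration(cam); im=ctrl.get_image(cam)
    if name: cv2.imwrite(f"pics/{name}.png",im[:,:,::-1])
    c['fish']=cam=='wrist'; return c,im
def proj(c,P):
    P=np.atleast_2d(P); f=200/np.tan(np.radians(c['fov_y']/2))
    q=R.from_rotvec(c['rvec']).apply(P)+c['tvec']
    if c['fish']:
        rr=np.hypot(q[:,0],q[:,1]); th=np.arctan2(rr,q[:,2]); k=f*th/np.maximum(rr,1e-9)
    else: k=f/q[:,2]
    return np.c_[c['cx']+k*q[:,0],c['cy']+k*q[:,1]]
def back(c,uv,z):
    f=200/np.tan(np.radians(c['fov_y']/2)); d=(np.array(uv,float)-[c['cx'],c['cy']])/f
    if c['fish']:
        r=np.hypot(*d); v=np.array([*(d/max(r,1e-9)*np.sin(r)),np.cos(r)])
    else: v=np.array([*d,1.])
    Rw=R.from_rotvec(c['rvec']).inv(); o=-Rw.apply(c['tvec']); w=Rw.apply(v)
    return o+w*(z-o[2])/w[2]
def boxpts(x,y,yaw,L,W,z0,z1,n=9):
    t=np.linspace(-1,1,n); e=[]
    for a in (-1,1):
        for k in t: e+= [(k*L/2,a*W/2),(a*L/2,k*W/2)]
    e=np.array(e); c,s=np.cos(yaw),np.sin(yaw)
    xy=e@np.array([[c,s],[-s,c]])+[x,y]
    return np.vstack([np.c_[xy,np.full(len(xy),z)] for z in (z0,z1)])
def render(c,P):
    m=np.zeros((400*4,640*4),np.uint8)
    h=cv2.convexHull(((proj(c,P)+.5)*4).astype(np.float32)).astype(np.int32)
    cv2.fillConvexPoly(m,h,1); return cv2.resize(m.astype(np.float32),(640,400),interpolation=cv2.INTER_AREA)
def fit(obs,x0,L,W,z0,z1,yaws=np.arange(0,np.pi,np.pi/6)):
    """obs: list (c,mask). fit x,y,yaw by IoU"""
    def cost(p):
        s=0
        for c,m in obs:
            r=render(c,boxpts(p[0],p[1],p[2],L,W,z0,z1)); s+=1-np.minimum(r,m).sum()/np.maximum(r,m).sum()
        return s/len(obs)
    best=None
    for yw in yaws:
        r=minimize(cost,[*x0,yw],method='Nelder-Mead',options=dict(initial_simplex=np.array([[*x0,yw]]*4)+np.vstack([[0,0,0],np.diag([.01,.01,.2])]),xatol=1e-5,fatol=1e-5,maxiter=300))
        if best is None or r.fun<best.fun: best=r
    return best.x,best.fun
def rotz(): 
    s=ctrl.get_state(); return s
E
python3 - <<'E'
from h import *
for cam in ["scene","side","wrist"]:
    c,im=look(cam)
    for lab in ["stop_top","stop_box","tile","pile2","pile_board","sander","sanding_block","mug"]:
        for d in ctrl.cut_out(cam,lab)[:4]:
            m=d['pixels']; ys,xs=np.nonzero(m)
            z={"stop_top":.09,"stop_box":.06,"tile":.135,"pile2":.055,"sander":.12}.get(lab,.01)
            print(cam,lab,round(d['score'],2),d['rect'],m.sum(),back(c,(xs.mean(),ys.mean()),z).round(3))
print(ctrl.get_state()['time'])
E
```

```text
scene stop_top 0.6 [456.5, 201.9, 18.1, 13.1] 226 [0.558 0.276 0.09 ]
scene stop_box 0.94 [436.8, 195.9, 45.4, 43.6] 1658 [0.57  0.267 0.06 ]
scene tile 0.89 [339.5, 182.2, 24.2, 36.6] 390 [ 0.572 -0.015  0.135]
scene tile 0.34 [407.9, 288.5, 35.1, 38.9] 983 [0.811 0.132 0.135]
scene pile2 0.89 [239.2, 183.2, 30.3, 36.7] 850 [ 0.514 -0.25   0.055]
scene pile2 0.85 [282.7, 135.9, 18.6, 28.8] 579 [ 0.352 -0.154  0.055]
scene pile2 0.8 [179.5, 298.0, 46.3, 28.8] 1276 [ 0.797 -0.335  0.055]
scene pile2 0.73 [170.7, 193.6, 32.0, 37.3] 826 [ 0.548 -0.414  0.055]
scene pile_board 0.77 [215.6, 178.6, 76.5, 90.3] 3889 [ 0.565 -0.248  0.01 ]
scene sander 0.55 [313.7, 161.4, 83.4, 123.6] 4585 [ 0.642 -0.014  0.12 ]
scene sanding_block 0.74 [240.4, 242.9, 31.8, 18.6] 505 [ 0.643 -0.24   0.01 ]
scene mug 0.92 [262.5, 283.3, 49.5, 40.6] 1348 [ 0.762 -0.16   0.01 ]
scene mug 0.66 [437.1, 196.5, 43.8, 40.3] 1723 [0.543 0.289 0.01 ]
side stop_top 0.45 [303.3, 151.1, 10.8, 9.5] 102 [0.548 0.26  0.09 ]
side stop_box 0.96 [293.6, 148.7, 29.3, 31.7] 758 [0.544 0.239 0.06 ]
side stop_box 0.16 [297.7, 262.
[... 491 characters left out ...]
 263.1, 121.8, 53.6] 3924 [ 0.538 -0.282  0.01 ]
side sander 0.86 [266.4, 160.2, 123.4, 90.5] 6727 [ 0.537 -0.115  0.12 ]
side sander 0.48 [292.6, 147.6, 32.1, 33.4] 828 [0.526 0.124 0.12 ]
side sanding_block 0.66 [365.2, 262.0, 33.3, 25.1] 549 [ 0.648 -0.231  0.01 ]
side mug 0.62 [402.3, 216.0, 42.8, 47.8] 1559 [ 0.792 -0.115  0.01 ]
wrist stop_box 0.38 [222.8, 288.9, 76.1, 19.8] 898 [ 0.574 -0.143  0.06 ]
wrist tile 0.89 [166.9, 166.1, 114.7, 78.2] 6946 [0.566 0.001 0.135]
wrist pile_board 0.95 [218.5, 287.8, 88.5, 18.9] 986 [ 0.561 -0.176  0.01 ]
wrist sander 0.91 [102.4, 79.0, 279.7, 166.2] 25863 [0.604 0.032 0.12 ]
wrist mug 0.63 [382.6, 268.5, 31.0, 30.0] 580 [ 0.755 -0.153  0.01 ]
1.5
```

step_arm(plan=[[[0,0,0],[0.05,-0.02,0],255],[[0,0,0],[0.1,-0.04,0],255],[[0,0,0],[0.15,-0.06,0],255],[[0,0,0],[0.19,-0.085,0],255],[[0,0,0],[0.21,-0.092,0],255],[[0,0,0],[0.21,-0.092,0],255],[[0,0,0],[0.21,-0.092,0],255],[[0,0,0],[0.21,-0.092,0],255],[[0,0,0],[0.21,-0.092,0],255],[[0,0,0],[0.21,-0.092,0],255]], squeeze=20)

```text
time: 2.75
position: [0.5583, 0.2094, 0.2365]
tool_rot: [2.222, 2.22, -0.0]
ft_force: [-0.3, -0.4, -0.1]
grip_width: 0.023
```

```bash
python3 - <<'E'
from h import *
s=ctrl.get_state(); print(s['time'],s['position'],s['tool_rot'],s['grip_width'],s['ft_force'])
for cam in ["wrist","scene","side"]:
    c,im=look(cam,cam+"1")
    for lab,z in (("stop_top",.092),("stop_box",.06)):
        for d in ctrl.cut_out(cam,lab)[:2]:
            m=d['pixels']; ys,xs=np.nonzero(m)
            print(cam,lab,round(d['score'],2),d['rect'],m.sum(),back(c,(xs.mean(),ys.mean()),z).round(4))
    if cam!="wrist":
        for d in ctrl.cut_out(cam,"tile")[:1]:
            print("tile",d['score'],fit([(c,d['pixels'])],[.56,-.01],.1,.06,.12,.135))
        for d in ctrl.cut_out(cam,"pile2")[:1]:
            print("pile",d['score'],fit([(c,d['pixels'])],[.51,-.25],.1,.06,.01,.055))
E
```

```text
2.75 [0.55826495 0.20939044 0.23649841] [ 2.22245456e+00  2.22029540e+00 -1.45831247e-04] 0.022672797152614145 [-0.31281809 -0.359097   -0.12495055]
wrist stop_top 0.6 [295.9, 98.2, 40.7, 42.8] 1339 [0.5537 0.2788 0.092 ]
wrist stop_top 0.49 [459.0, 190.7, 67.8, 51.2] 2777 [0.7502 0.181  0.092 ]
wrist stop_box 0.79 [264.4, 71.3, 97.0, 98.1] 7284 [0.5536 0.2788 0.06  ]
scene stop_top 0.49 [457.2, 199.8, 17.2, 12.7] 185 [0.5592 0.2749 0.092 ]
scene stop_box 0.83 [436.8, 196.3, 44.1, 45.3] 1695 [0.5707 0.2679 0.06  ]
tile 0.89 (array([ 0.56261819, -0.00255489, -0.09375549]), np.float64(0.05164462327957153))
pile 0.98 (array([ 0.49610414, -0.25408589,  3.0064336 ]), np.float64(0.20060575008392334))
side stop_top 0.63 [302.5, 151.3, 9.9, 11.8] 95 [0.5476 0.2555 0.092 ]
side stop_box 0.87 [294.7, 148.4, 26.8, 31.5] 790 [0.5415 0.2391 0.06  ]
side stop_box 0.6 [303.7, 152.0, 10.6, 9.9] 90 [0.5577 0.3237 0.06  ]
tile 0.64 (array([ 0.55779921, -0.00622695, -0.06138093]), np.float64(0.08766841888427734))
pile 0.93 (array([ 0.51, -0.25,  0.  ]), np.float64(1.0))
```

View pics/wrist1.png

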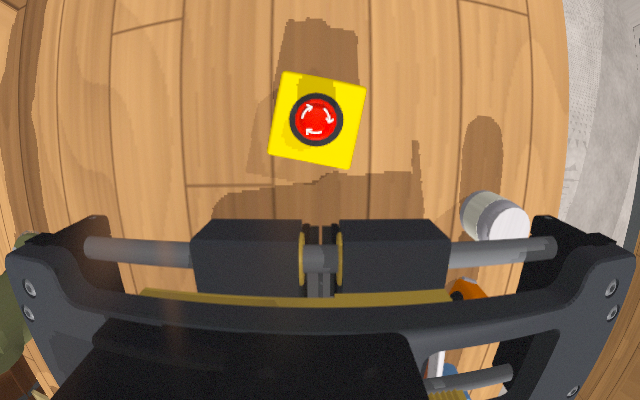

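View pics/scene1.png

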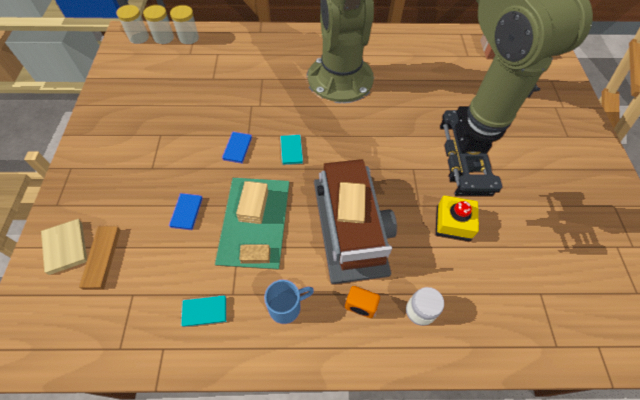

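step_arm(plan=[[[0,0,0],[0.05,-0.003,0],255],[[0,0,0],[0.068,-0.0035,0.0],255],[[0,0,0],[0.068,-0.0035,0.04],255],[[0,0,0],[0.068,-0.0035,0.08],255],[[0,0,0],[0.068,-0.0035,0.105],255],[[0,0,0],[0.068,-0.0035,0.115],255],[[0,0,0],[0.068,-0.0035,0.12],255],[[0,0,0],[0.068,-0.0035,0.122],255],[[0,0,0],[0.068,-0.0035,0.124],255],[[0,0,0],[0.068,-0.0035,0.125],255]])

```text
time: 4.65
position: [0.5548, 0.2781, 0.1121]
tool_rot: [2.221, 2.221, 0.001]
ft_force: [1.1, 0.3, -0.4]
grip_width: 0.006
```

```bash
python3 - <<'E'
from h import *
s=ctrl.get_state(); print(s['time'],s['position'],s['tool_rot'],s['grip_width'],s['ft_force'])
for cam in ["scene","side"]:
    c,im=look(cam)
    u=proj(c,[s['position']])[0].astype(int)
    x0,y0=u-[40,30]; cv2.imwrite(f"pics/press_{cam}.png",cv2.resize(im[y0:y0+75,x0:x0+100,::-1],None,fx=6,fy=6,interpolation=cv2.INTER_CUBIC))
E
```

```text
4.65 [0.55483884 0.27809845 0.11212473] [2.22116713e+00 2.22108841e+00 1.49096982e-03] 0.005973043260539752 [ 1.06800427  0.26760385 -0.35868827]
```

View pics/press_scene.png

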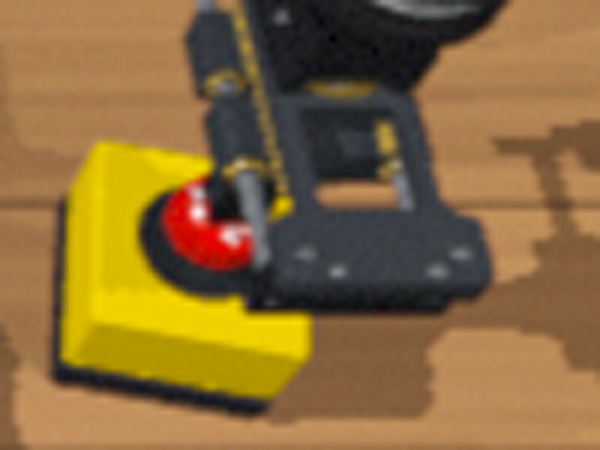

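View pics/press_side.png

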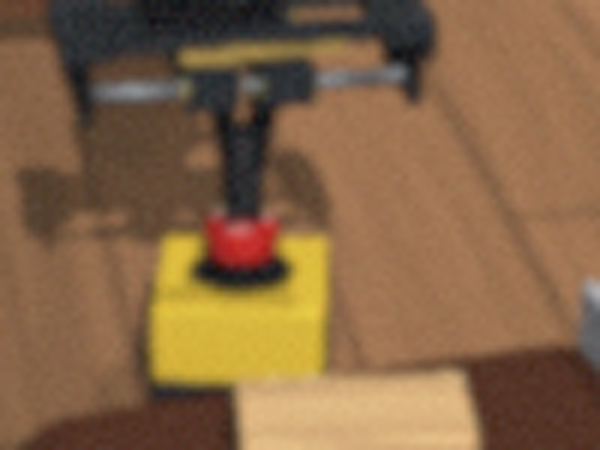

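step_arm(plan=[[[0,0,0],[0,0,0.0015],255],[[0,0,0],[0,0,0.003],255],[[0,0,0],[0,0,0.0045],255],[[0,0,0],[0,0,0.006],255],[[0,0,0],[0,0,0.007],255],[[0,0,0],[0,0,0.008],255],[[0,0,0],[0,0,0.009],255],[[0,0,0],[0,0,0.0095],255],[[0,0,0],[0,0,0.01],255],[[0,0,0],[0,0,0.0105],255]])

```text
time: 6.0
position: [0.5548, 0.2782, 0.1021]
tool_rot: [2.221, 2.221, 0.001]
ft_force: [-1.9, -0.4, 8.6]
grip_width: 0.002
```

```bash
python3 - <<'E'
from h import *
s=ctrl.get_state(); print(s['time'],s['position'],s['ft_force'])
E
```

```text
6.0 [0.55482594 0.27815803 0.10211084] [-1.89592972 -0.4482553   8.59664043]
```

step_arm(plan=[[[0,0,0],[0,0,0.0006],255],[[0,0,0],[0,0,-0.03],255],[[0,0,0],[0,0,-0.08],255],[[0,0,0],[0,0,-0.135],0],[[0,0,0],[-0.06,0.001,-0.135],0],[[0,0,0],[-0.12,0.002,-0.135],0],[[0,0,0],[-0.18,0.003,-0.135],0],[[0,0,0],[-0.24,0.005,-0.135],0],[[0,0,0],[-0.3,0.005,-0.135],0],[[0,0,0],[-0.348,0.005,-0.135],0]])

```text
time: 7.25
position: [0.5585, -0.073, 0.2353]
tool_rot: [-2.223, -2.219, 0.002]
ft_force: [0.0, 0.1, -1.1]
grip_width: 0.718
```

```bash
python3 - <<'E'
from h import *
s=ctrl.get_state(); print(s['time'],s['position'],s['tool_rot'],s['qd'].round(3),s['grip_width'])
c,im=look("wrist","wrist2"); 
d=ctrl.cut_out("wrist","tile")[0]; print(d['score'],d['rect'])
print(fit([(c,d['pixels'])],[.56,-.004],.1,.06,.12,.135))
cs,ims=look("scene","scene2")
x0,y0=420,180; cv2.imwrite("pics/sb.png",cv2.resize(ims[y0:y0+75,x0:x0+100,::-1],None,fx=6,fy=6,interpolation=cv2.INTER_CUBIC))
np.save("m.npy",d['pixels'])
o=im.copy(); o[d['pixels']]=o[d['pixels']]//2+[0,100,0]; cv2.imwrite("pics/wrist2m.png",o[:,:,::-1])
E
```

```text
7.25 [ 0.55853161 -0.07296064  0.2352687 ] [-2.22321151e+00 -2.21862892e+00  2.11624656e-03] [ 0.403  0.064  0.28  -0.07  -0.05   0.001  0.705] 0.7176852582427877
0.86 [257.8, 79.2, 133.4, 82.3]
(array([ 0.56072259, -0.00208653, -0.09130711]), np.float64(0.027400672435760498))
```

View pics/wrist2m.png

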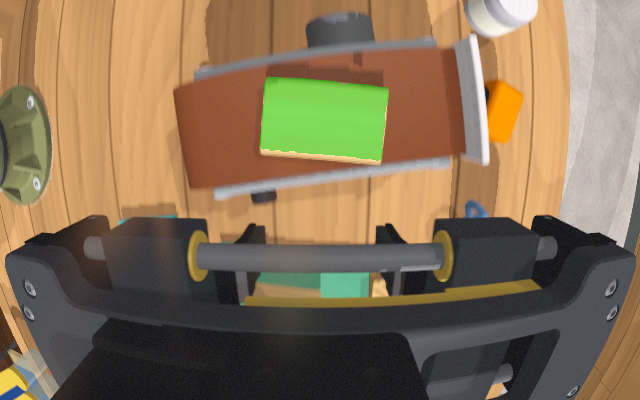

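View pics/sb.png

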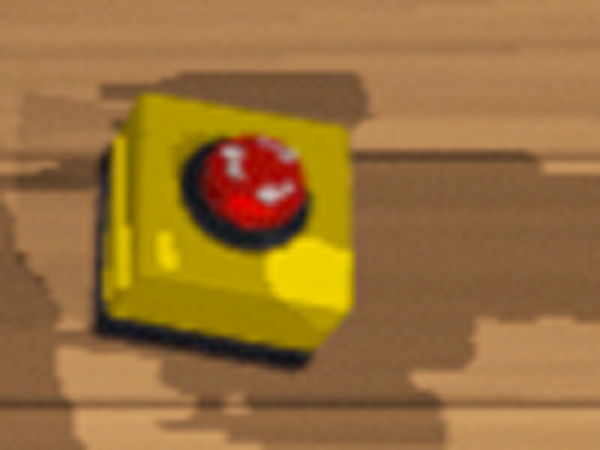

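step_arm(plan=[[[0,0,0],[-0.06,-0.012,0],0],[[0,0,0],[-0.12,-0.024,0],0],[[0,0,0],[-0.18,-0.036,0],0],[[0,0,0],[-0.22,-0.045,0],0],[[0,0,0],[-0.24,-0.05,0],0],[[0,0,0],[-0.25,-0.05,0],0],[[0,0,0],[-0.25,-0.05,0],0],[[0,0,0],[-0.25,-0.05,0],0],[[0,0,0],[-0.25,-0.05,0],0],[[0,0,0],[-0.25,-0.05,0],0]])

```text
time: 8.65
position: [0.5098, -0.3193, 0.2362]
tool_rot: [2.22, 2.223, 0.0]
ft_force: [0.1, 0.1, -0.0]
grip_width: 0.998
```

```bash
python3 - <<'E'
from h import *
s=ctrl.get_state(); print(s['time'],s['position'],s['tool_rot'],s['grip_width'],s['joint_positions'].round(2))
for cam in ["wrist","scene","side"]:
    c,im=look(cam,cam+"3"); o=im.copy()
    np.save(f"c_{cam}3.npy",c,allow_pickle=True)
    for lab,x0 in (("pile2",[.51,-.25]),("tile",[.561,-.001])):
        for k,d in enumerate(ctrl.cut_out(cam,lab)[:4]):
            m=d['pixels']
            if m.sum()<50: continue
            ys,xs=np.nonzero(m); z=.055 if lab=='pile2' else .135
            b=back(c,(xs.mean(),ys.mean()),z); print(cam,lab,round(d['score'],2),d['rect'],b.round(3))
            if np.hypot(*(b[:2]-x0))<.04:
                np.save(f"m_{cam}_{lab}.npy",m)
                print('  top',fit([(c,m)],x0,.1,.06,z-.0005,z),' tile',fit([(c,m)],x0,.1,.06,z-.015,z))
                o[m]=o[m]//2+np.array([0,100,0],np.uint8)
    cv2.imwrite(f"pics/{cam}3m.png",o[:,:,::-1])
# red centroid change
for n in ("scene0","scene1","scene2","scene3","side0","side3"):
    a=cv2.imread(f"pics/{n}.png").astype(int); m=(a[:,:,2]>110)&(a[:,:,1]<60)&(a[:,:,0]<60); ys,xs=np.nonzero(m)
    k=(abs(xs-(462 if 'sc' in n else 308))<20)&(abs(ys-(208 if 'sc' in n else 157))<20); print(n,k.sum(),xs[k].mean().round(2),ys[k].mean().round(2),ys[k].min())
E
```

```text
8.65 [ 0.50983395 -0.31933738  0.23619571] [2.22012266e+00 2.22255104e+00 4.82954894e-04] 0.9984170587761295 [ 0.36  0.22  0.18  1.59 -0.04  1.34  0.55]
wrist pile2 0.87 [133.2, 147.9, 71.2, 55.6] [ 0.33  -0.308  0.055]
wrist pile2 0.68 [267.0, 86.7, 103.0, 67.5] [ 0.506 -0.251  0.055]
  top (array([ 0.5064625 , -0.25052178, -0.13656432]), np.float64(0.024828612804412842))  tile (array([ 0.5064625 , -0.25052178, -0.13656432]), np.float64(0.024828612804412842))
wrist pile2 0.62 [290.2, 229.4, 77.2, 56.6] [ 0.518 -0.408  0.055]
wrist pile2 0.6 [135.1, 29.1, 69.5, 58.1] [ 0.337 -0.169  0.055]
scene pile2 0.94 [283.5, 135.3, 19.4, 27.1] [ 0.351 -0.154  0.055]
scene pile2 0.93 [224.2, 133.3, 23.0, 32.8] [ 0.342 -0.305  0.055]
scene pile2 0.78 [170.2, 191.7, 31.6, 40.1] [ 0.548 -0.415  0.055]
scene pile2 0.65 [237.0, 183.8, 32.4, 37.0] [ 0.514 -0.25   0.055]
  top (array([ 0.51292708, -0.2503031 ,  3.00369725]), np.float64(0.06876850128173828))  tile (array([ 0.50761995, -0.25113823,  3.01128738]), np.float64(0.04350560903549194))
scene tile 0.78 [341.0, 181.1, 23.4, 41.8] [ 0.568 -0.003  
[... 406 characters left out ...]
4 [302.8, 285.5, 43.5, 4.4] [ 0.495 -0.306  0.055]
side pile2 0.69 [297.4, 263.6, 53.4, 22.8] [ 0.504 -0.263  0.055]
  top (array([ 0.50309745, -0.26340993,  3.01554117]), np.float64(0.17904400825500488))  tile (array([ 0.50480964, -0.25245675, -0.15251622]), np.float64(0.07455718517303467))
side tile 0.81 [308.0, 184.7, 39.1, 8.5] [ 0.558 -0.041  0.135]
scene0 149 462.56 209.36 202
scene1 143 461.96 209.72 202
scene2 149 461.95 210.52 203
scene3 150 460.99 210.66 203
side0 59 308.32 155.08 151<stdin>:20: RuntimeWarning: Mean of empty slice.
  ret = ret.dtype.type(ret / rcount)
Traceback (most recent call last):
ValueError: zero-size array to reduction operation minimum which has no identity
```

```bash
python3 - <<'E'
from h import *
for cam in ("scene","side"):
    c=ctrl.calibration(cam); c['fish']=False
    print(cam,proj(c,[[.5545,.278,.097],[.5545,.278,.0895]]))
a=cv2.imread("pics/side0.png");b=cv2.imread("pics/side3.png")
s=(slice(135,185),slice(275,345))
cv2.imwrite("pics/sidecmp.png",np.hstack([cv2.resize(i[s],None,fx=5.5,fy=5.5,interpolation=cv2.INTER_CUBIC) for i in (a,b)]))
a=cv2.imread("pics/scene0.png");b=cv2.imread("pics/scene3.png")
s=(slice(185,245),slice(430,490))
cv2.imwrite("pics/scenecmp.png",np.hstack([cv2.resize(i[s],None,fx=6,fy=6,interpolation=cv2.INTER_CUBIC) for i in (a,b)]))
E
```

```text
scene [[464.87964731 205.64874932]
 [463.85158163 207.15800767]]
side [[309.58767844 150.80925913]
 [309.60725919 152.97841717]]
```

View pics/sidecmp.png

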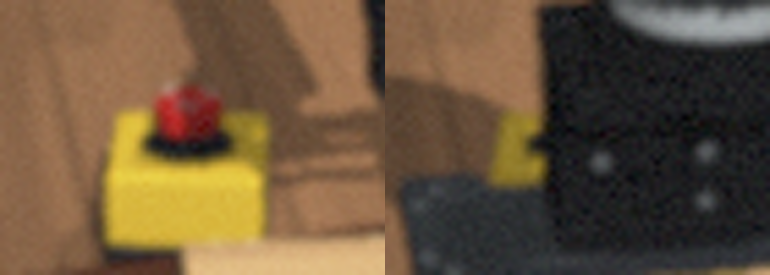

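View pics/scenecmp.png

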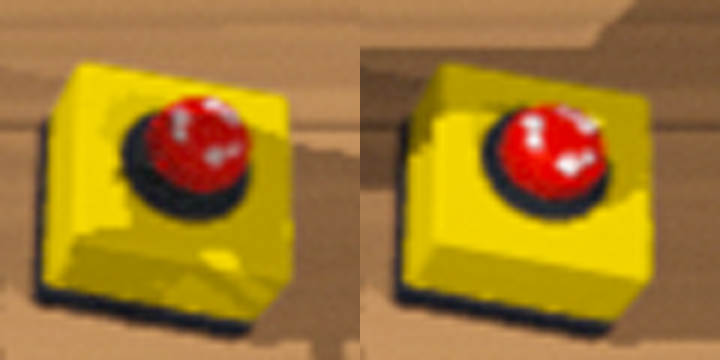

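View pics/wrist3m.png

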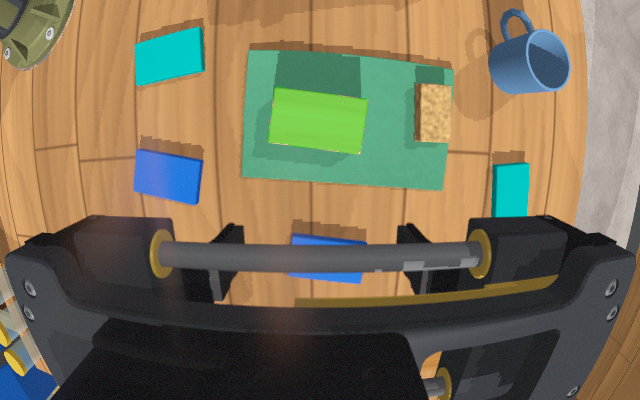

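step_arm(plan=[[[0,0,0.18],[0.03,0.005,0],0],[[0,0,0.36],[0.065,0.01,0],0],[[0,0,0.54],[0.1,0.015,0],0],[[0,0,0.72],[0.14,0.02,0],0],[[0,0,0.9],[0.18,0.025,0],0],[[0,0,1.08],[0.22,0.03,0],0],[[0,0,1.26],[0.26,0.04,0],0],[[0,0,1.44],[0.29,0.045,0],0],[[0,0,1.6],[0.31,0.05,0],0],[[0,0,1.666],[0.318,0.0515,0],0]])

```text
time: 10.35
position: [0.5612, -0.0001, 0.2361]
tool_rot: [-3.138, 0.15, -0.0]
ft_force: [-0.4, -1.1, 0.5]
grip_width: 0.996
```

```bash
python3 - <<'E'
from h import *
s=ctrl.get_state(); print(s['time'],s['position'],s['tool_rot'],s['grip_width'],s['joint_positions'].round(2),s['qd'].round(2))
print(R.from_rotvec(s['tool_rot']).as_matrix().round(4))
c,im=look("wrist","wrist4"); cv2.imwrite("pics/wrist4.png",im[:,:,::-1])
E
```

```text
10.35 [ 5.61213021e-01 -6.72657285e-05  2.36056316e-01] [-3.13756447e+00  1.50021207e-01 -1.61748115e-04] 0.9956299435592406 [-0.09  0.13  0.05  1.68 -0.01  1.33 -1.71] [-0.08  0.02  0.   -0.02  0.01  0.   -0.61]
[[ 9.954e-01 -9.540e-02  1.000e-04]
 [-9.540e-02 -9.954e-01  4.000e-04]
 [ 1.000e-04 -4.000e-04 -1.000e+00]]
```

View pics/wrist4.png

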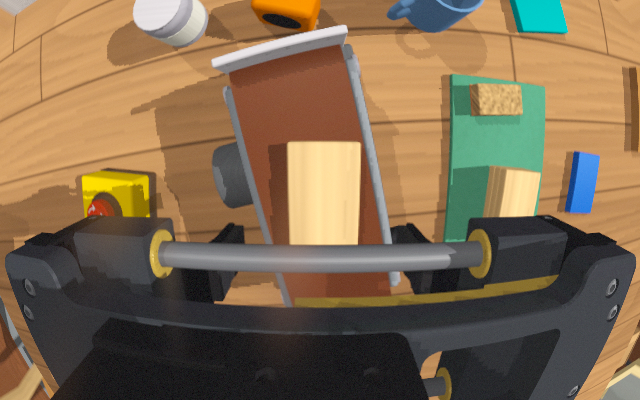

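step_arm(plan=[[[0,0,0],[0,0,0.03],0],[[0,0,0],[0,0,0.06],0],[[0,0,0],[0,0,0.08],0],[[0,0,0],[0,0,0.09],0],[[0,0,0],[0,0,0.095],0],[[0,0,0],[0,0,0.098],0],[[0,0,0],[0,0,0.0995],0],[[0,0,0],[0,0,0.0995],40],[[0,0,0],[0,0,0.0995],60],[[0,0,0],[0,0,0.0995],80]], squeeze=15)

```text
time: 11.65
position: [0.5612, -0.002, 0.1368]
tool_rot: [-3.138, 0.149, -0.001]
ft_force: [0.1, -0.5, 0.1]
grip_width: 0.751
```

```bash
python3 - <<'E'
from h import *
s=ctrl.get_state(); print(s['time'],s['position'],s['tool_rot'],s['grip_width'],s['ft_force'])
c,im=look("wrist","wrist5"); c,im=look("side","side5")
s=(slice(140,240),slice(270,390)); cv2.imwrite("pics/side5c.png",cv2.resize(im[s][:,:,::-1],None,fx=6,fy=6,interpolation=cv2.INTER_CUBIC))
E
```

```text
11.65 [ 0.56115776 -0.00199178  0.13680681] [-3.13798791e+00  1.49431058e-01 -7.64912054e-04] 0.7506492162675177 [ 0.14919485 -0.52871699  0.13481398]
```

View pics/wrist5.png

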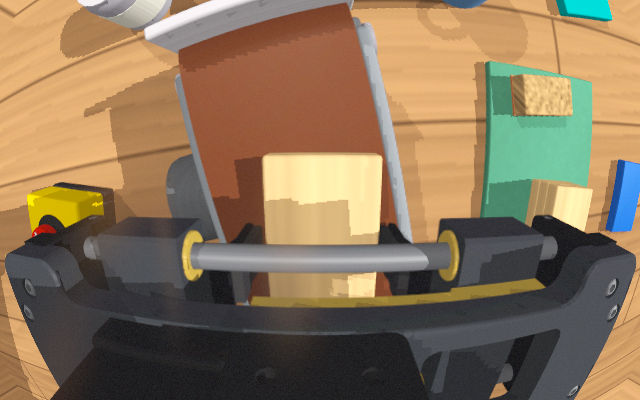

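View pics/side5c.png

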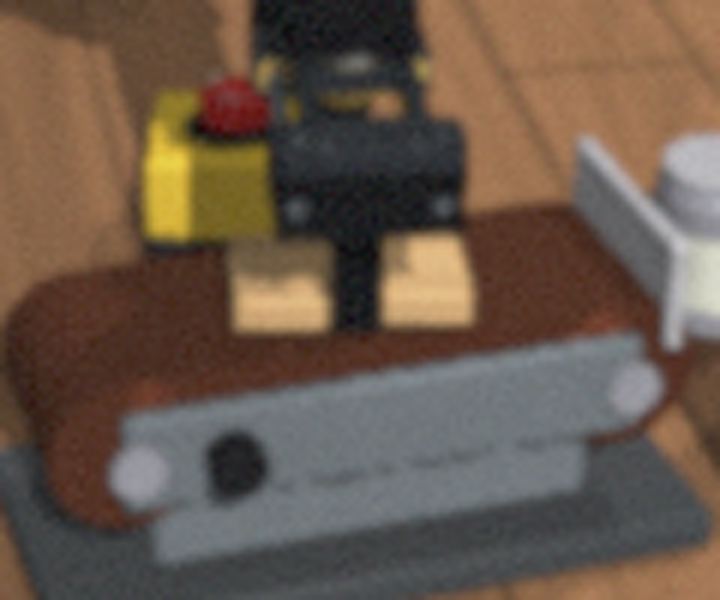

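step_arm(plan=[[[0,0,0],[0,0,0],100],[[0,0,0],[0,0,0],130],[[0,0,0],[0,0,0],255],[[0,0,0],[0,0,0],255],[[0,0,0],[0,0,0],255],[[0,0,0],[0,0,0],255],[[0,0,0],[0,0,-0.003],255],[[0,0,0],[0,0,-0.008],255],[[0,0,0],[0,0,-0.015],255],[[0,0,0],[0,0,-0.02],255]], squeeze=15)

```text
time: 13.0
position: [0.5613, -0.0019, 0.1573]
tool_rot: [-3.138, 0.149, -0.001]
ft_force: [0.9, 0.3, -0.9]
grip_width: 0.686
```

```bash
python3 - <<'E'
from h import *
s=ctrl.get_state(); print(s['time'],s['position'],s['tool_rot'],s['grip_width'],s['ft_force'])
c,im=look("side","side6")
s=(slice(140,240),slice(270,390)); cv2.imwrite("pics/side6c.png",cv2.resize(im[s][:,:,::-1],None,fx=6,fy=6,interpolation=cv2.INTER_CUBIC))
E
```

```text
13.0 [ 0.5613124  -0.00193911  0.15732463] [-3.13792872e+00  1.49322008e-01 -1.35646300e-03] 0.6857045261803173 [ 0.92413752  0.30704285 -0.94081479]
```

View pics/side6c.png

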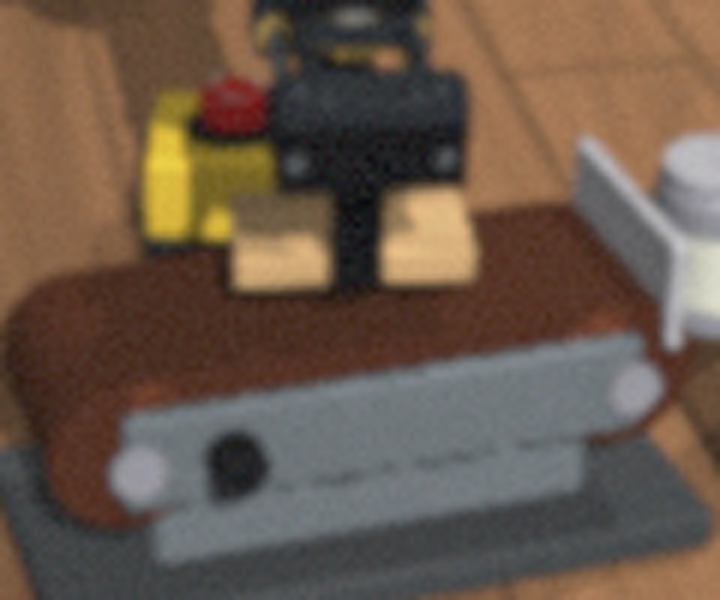

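step_arm(plan=[[[0,0,0],[0,0,-0.03],255],[[0,0,0],[0,0.02,-0.045],255],[[0,0,0.01],[-0.006,0.06,-0.045],255],[[0,0,0.02],[-0.012,0.11,-0.045],255],[[0,0,0.03],[-0.018,0.16,-0.045],255],[[0,0,0.04],[-0.024,0.205,-0.045],255],[[0,0,0.042],[-0.028,0.235,-0.03],255],[[0,0,0.042],[-0.0297,0.248,0.0],255],[[0,0,0.042],[-0.0297,0.2527,0.03],255],[[0,0,0.042],[-0.0297,0.2527,0.05],255]])

```text
time: 14.3
position: [0.5055, -0.2529, 0.1051]
tool_rot: [3.133, -0.22, -0.003]
ft_force: [0.0, -0.3, -0.3]
grip_width: 0.69
```

```bash
python3 - <<'E'
from h import *
s=ctrl.get_state(); print(s['time'],s['position'],s['tool_rot'],s['grip_width'],s['ft_force'],s['qd'].round(2))
print(R.from_rotvec(s['tool_rot']).as_matrix()[:2].round(4))
c,im=look("side","side7")
s=(slice(210,330),slice(270,410)); cv2.imwrite("pics/side7c.png",cv2.resize(im[s][:,:,::-1],None,fx=5,fy=5,interpolation=cv2.INTER_CUBIC))
c,im=look("scene","scene7")
s=(slice(140,270),slice(200,370)); cv2.imwrite("pics/scene7c.png",cv2.resize(im[s][:,:,::-1],None,fx=4.5,fy=4.5,interpolation=cv2.INTER_CUBIC))
c,im=look("wrist","wrist7")
E
```

```text
14.3 [ 0.50551112 -0.25293346  0.10506614] [ 3.13337064e+00 -2.19607917e-01 -2.95851463e-03] 0.6895651745980818 [ 0.02962684 -0.29203932 -0.34896705] [ 0.01  0.16 -0.02  0.14 -0.05 -0.31  0.03]
[[ 9.902e-01 -1.395e-01 -1.900e-03]
 [-1.395e-01 -9.902e-01 -4.000e-04]]
```

View pics/side7c.png

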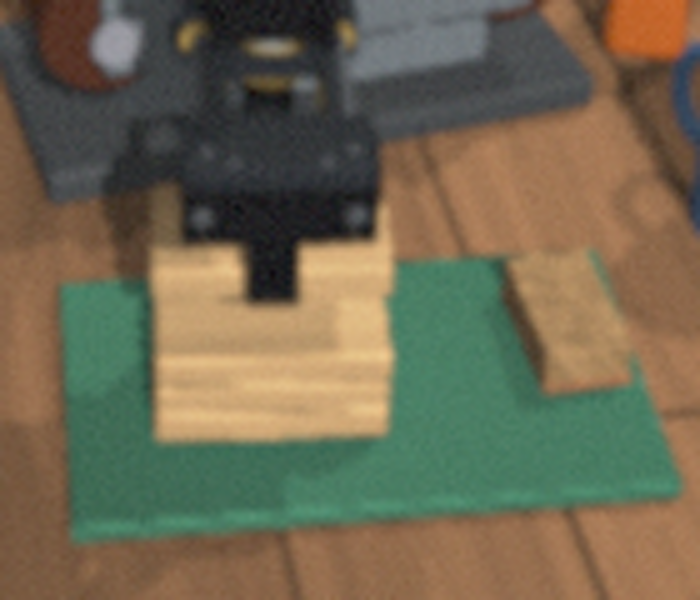

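View pics/scene7c.png

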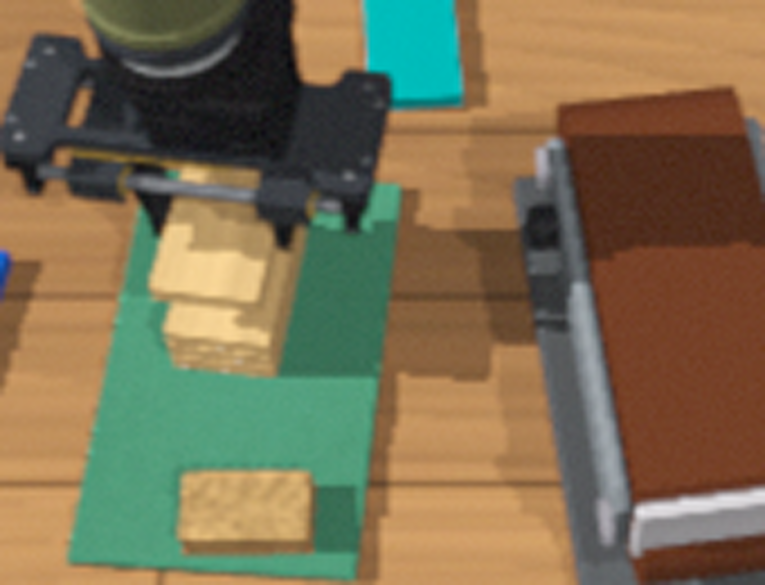

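View pics/wrist7.png

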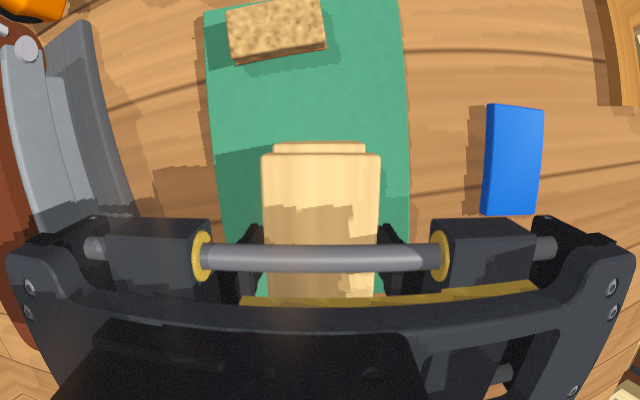

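step_arm(plan=[[[0,0,0],[0,0,0.01],255],[[0,0,0],[0,0,0.018],255],[[0,0,0],[0,0,0.025],255],[[0,0,0],[0,0,0.028],255],[[0,0,0],[0,0,0.029],255],[[0,0,0],[0,0,0.029],255],[[0,0,0],[0,0,0.029],255],[[0,0,0],[0,0,0.029],255],[[0,0,0],[0,0,0.029],255],[[0,0,0],[0,0,0.029],255]])

```text
time: 15.7
position: [0.5075, -0.2508, 0.0776]
tool_rot: [3.134, -0.215, 0.0]
ft_force: [-1.5, 0.9, 1.3]
grip_width: 0.689
```

```bash
python3 - <<'E'
from h import *
s=ctrl.get_state(); print(s['time'],s['position'],s['tool_rot'],s['grip_width'],s['ft_force'],s['qd'].round(2))
M=R.from_rotvec(s['tool_rot']).as_matrix(); print(M.round(4))
c,im=look("side","side8")
q=(slice(235,315),slice(285,375)); cv2.imwrite("pics/side8c.png",cv2.resize(im[q][:,:,::-1],None,fx=7,fy=7,interpolation=cv2.INTER_CUBIC))
c,im=look("wrist","wrist8")
E
```

```text
15.7 [ 0.50748454 -0.25077641  0.07763369] [ 3.13415217e+00 -2.15331155e-01  2.79608831e-04] 0.6891399555275899 [-1.51052098  0.92478571  1.25320428] [ 0.  0.  0. -0.  0. -0. -0.]
[[ 9.906e-01 -1.368e-01  2.000e-04]
 [-1.368e-01 -9.906e-01 -1.000e-04]
 [ 2.000e-04  0.000e+00 -1.000e+00]]
```

View pics/side8c.png

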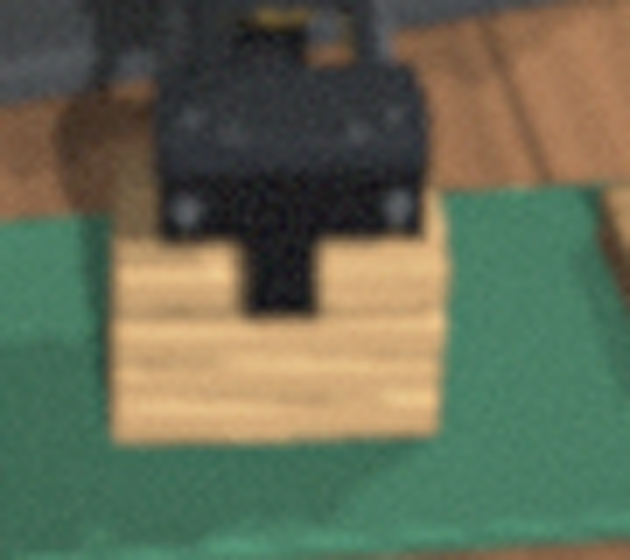

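View pics/wrist8.png

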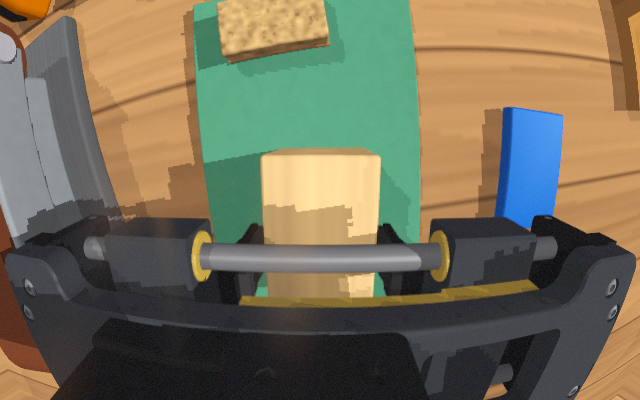

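step_arm(plan=[[[0,0,0],[0,0,0.001],255],[[0,0,0],[0,0,0.002],255],[[0,0,0],[0,0,0.003],255],[[0,0,0],[0,0,0.004],255],[[0,0,0],[0,0,0.0045],255],[[0,0,0],[0,0,0.005],255],[[0,0,0],[0,0,0.0055],255],[[0,0,0],[0,0,0.0058],255],[[0,0,0],[0,0,0.006],255],[[0,0,0],[0,0,0.006],255]])

```text
time: 17.05
position: [0.5075, -0.2507, 0.0717]
tool_rot: [3.134, -0.215, 0.0]
ft_force: [-0.0, -0.3, 0.8]
grip_width: 0.691
```

```bash
python3 - <<'E'
from h import *
s=ctrl.get_state(); print(s['time'],s['position'],s['tool_rot'],s['grip_width'],s['ft_force'],s['qd'].round(2))
c,im=look("side","side9")
q=(slice(235,315),slice(285,375)); cv2.imwrite("pics/side9c.png",cv2.resize(im[q][:,:,::-1],None,fx=7,fy=7,interpolation=cv2.INTER_CUBIC))
E
```

```text
17.05 [ 0.5074505  -0.2507427   0.07167849] [ 3.13419894e+00 -2.15263121e-01  9.86567281e-05] 0.6910937122105156 [-0.0136684  -0.27440656  0.8461292 ] [ 0.  0. -0.  0. -0. -0.  0.]
```

View pics/side9c.png

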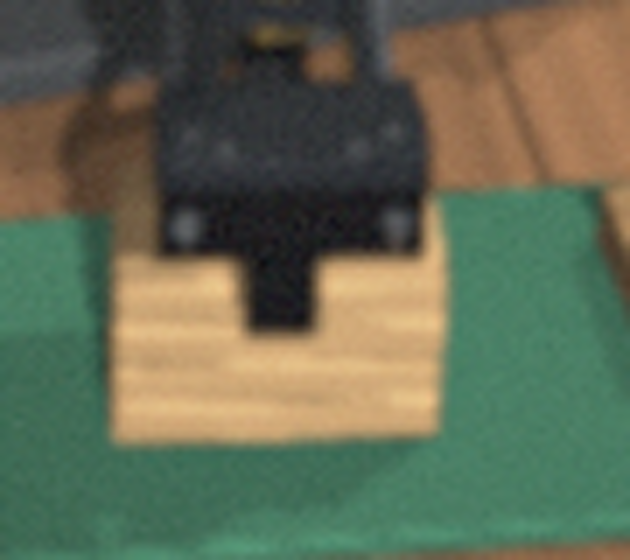

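step_arm(plan=[[[0,0,0],[0,0,0.0005],255],[[0,0,0],[0,0,0.0009],255],[[0,0,0],[0,0,0.0009],255],[[0,0,0],[0,0,0.0007],70],[[0,0,0],[0,0,0.0005],50],[[0,0,0],[0,0,0.0],30],[[0,0,0],[0,0,0],0],[[0,0,0],[0,0,0],0],[[0,0,0],[0,0,-0.002],0],[[0,0,0],[0,0,-0.006],0]])

```text
time: 18.35
position: [0.5074, -0.2507, 0.0777]
tool_rot: [-3.134, 0.215, 0.0]
ft_force: [-0.1, 0.3, 1.0]
grip_width: 1.0
```

```bash
python3 - <<'E'
from h import *
s=ctrl.get_state(); print(s['time'],s['position'],s['tool_rot'],s['grip_width'],s['ft_force'],s['qd'].round(2))
c,im=look("side","side10")
q=(slice(235,315),slice(285,375)); cv2.imwrite("pics/side10c.png",cv2.resize(im[q][:,:,::-1],None,fx=7,fy=7,interpolation=cv2.INTER_CUBIC))
c,im=look("wrist","wrist10")
E
```

```text
18.35 [ 0.50735415 -0.25073536  0.07766595] [-3.13416824e+00  2.15352930e-01  3.08258000e-04] 0.9996995268583199 [-0.07839978  0.33921298  1.0138625 ] [-0.01 -0.04  0.01 -0.03  0.01  0.06 -0.01]
```

View pics/side10c.png

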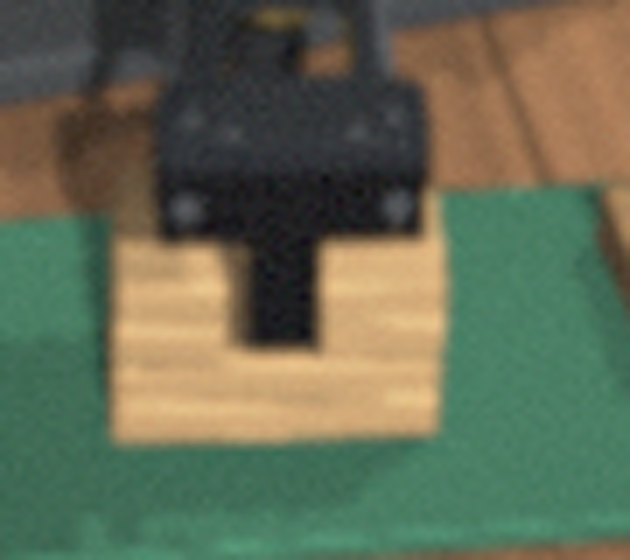

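View pics/wrist10.png

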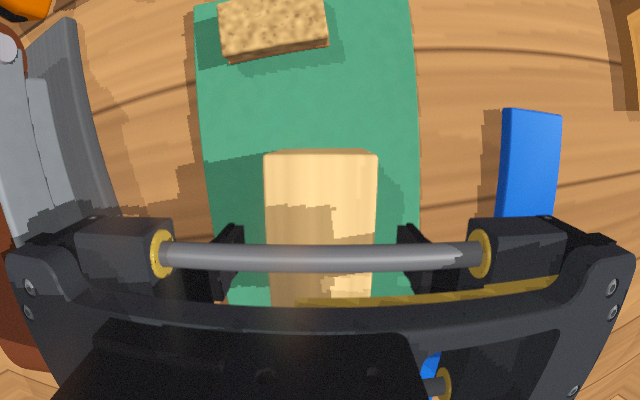

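step_arm(plan=[[[0,0,0],[0,0,-0.02],0],[[0,0,0],[0,0,-0.06],0],[[0,0,0],[0,0,-0.11],0],[[0,0,0],[0,0,-0.155],0],[[0,0,-0.18],[0.005,-0.04,-0.155],0],[[0,0,-0.36],[0.01,-0.085,-0.155],0],[[0,0,-0.54],[0.01,-0.13,-0.155],0],[[0,0,-0.72],[0.0,-0.18,-0.155],0],[[0,0,-0.9],[0.0,-0.23,-0.155],0],[[0,0,-1.08],[-0.01,-0.28,-0.155],0]])

```text
time: 19.7
position: [0.536, 0.0295, 0.2328]
tool_rot: [2.795, 1.434, 0.001]
ft_force: [0.5, -0.0, 0.2]
grip_width: 1.001
```

```bash
python3 - <<'E'
from h import *
s=ctrl.get_state(); print(s['time'],s['position'],s['tool_rot'],s['joint_positions'].round(2))
print(R.from_rotvec(s['tool_rot']).as_matrix().round(4))
c,im=look("scene","scene11")
q=(slice(140,270),slice(200,370)); cv2.imwrite("pics/scene11c.png",cv2.resize(im[q][:,:,::-1],None,fx=4.5,fy=4.5,interpolation=cv2.INTER_CUBIC))
c,im=look("side","side11")
q=(slice(235,315),slice(285,375)); cv2.imwrite("pics/side11c.png",cv2.resize(im[q][:,:,::-1],None,fx=6,fy=6,interpolation=cv2.INTER_CUBIC))
E
```

```text
19.7 [0.53603889 0.02949777 0.23276895] [2.79455995e+00 1.43433166e+00 1.34403135e-03] [-0.07  0.08 -0.04  1.74  0.    1.32 -0.73]
[[ 5.830e-01  8.125e-01  1.000e-03]
 [ 8.125e-01 -5.830e-01  0.000e+00]
 [ 6.000e-04  8.000e-04 -1.000e+00]]
```

View pics/scene11c.png

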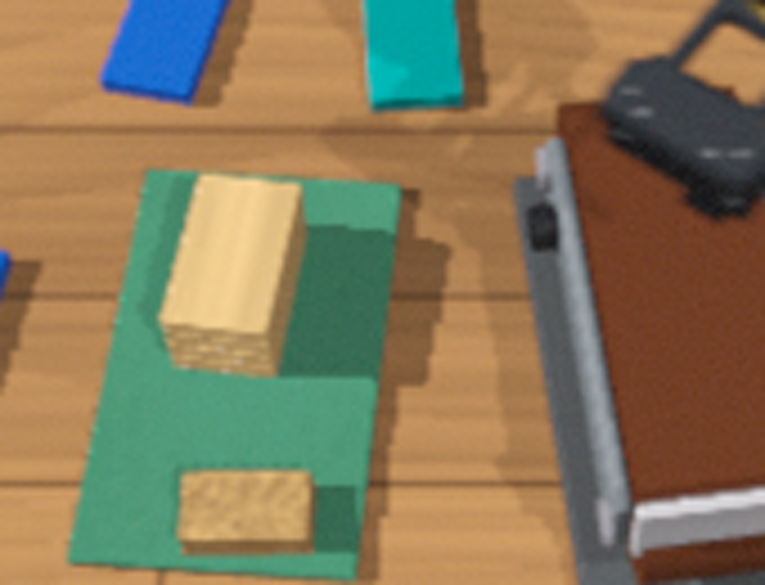

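View pics/side11c.png

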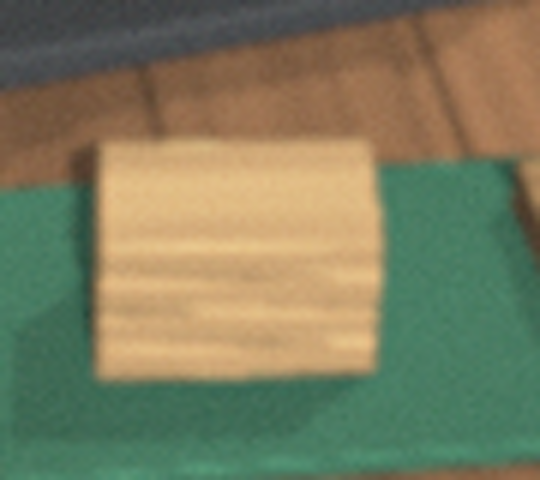

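step_arm(plan=[[[0,0,-0.16],[0.04,-0.023,0],0],[[0,0,-0.32],[0.08,-0.046,0],0],[[0,0,-0.48],[0.12,-0.069,0],0],[[0,0,-0.6],[0.145,-0.084,0],0],[[0,0,-0.628],[0.158,-0.092,0],0],[[0,0,-0.628],[0.158,-0.092,0],0],[[0,0,-0.628],[0.158,-0.092,0],0],[[0,0,-0.628],[0.158,-0.092,0],0],[[0,0,-0.628],[0.158,-0.092,0],0],[[0,0,-0.628],[0.158,-0.092,0],0]])

```text
time: 21.05
position: [0.5543, 0.2095, 0.2326]
tool_rot: [2.222, 2.22, 0.0]
ft_force: [0.3, 0.5, -0.8]
grip_width: 0.999
```

```bash
python3 - <<'E'
from h import *
s=ctrl.get_state(); print(s['time'],s['position'],s['tool_rot'],s['joint_positions'].round(2))
print(R.from_rotvec(s['tool_rot']).as_matrix().round(4))
c,im=look("wrist","wrist12")
a=im.astype(int); m=((a[:,:,0]>120)&(a[:,:,1]<70)&(a[:,:,2]<70)); m[200:]=0
n,l,st,ce=cv2.connectedComponentsWithStats(m.astype(np.uint8)); k=1+st[1:,4].argmax()
h=cv2.convexHull(np.argwhere(l==k)[:,::-1].astype(np.int32)); e=cv2.fitEllipse(h); print(st[k],e)
for z in (.080,.085,.089): print(back(c,e[0],z))
for d in ctrl.cut_out("wrist","stop_top")[:1]: print(d['score'],d['rect'])
E
```

```text
21.05 [0.55428483 0.20947369 0.23264508] [2.22208695e+00 2.22043604e+00 1.40808647e-04] [-0.23  0.21 -0.2   1.6   0.04  1.34 -0.44]
[[ 7.e-04  1.e+00  2.e-04]
 [ 1.e+00 -7.e-04 -1.e-04]
 [-1.e-04  2.e-04 -1.e+00]]
[ 299   99   42   42 1151] ((319.68450927734375, 119.41731262207031), (41.61335754394531, 41.82774353027344), 170.05685424804688)
[0.55348965 0.27861748 0.08      ]
[0.55349695 0.27858677 0.085     ]
[0.5535028  0.27856221 0.089     ]
0.85 [299.3, 100.1, 40.7, 38.5]
```

View pics/wrist12.png

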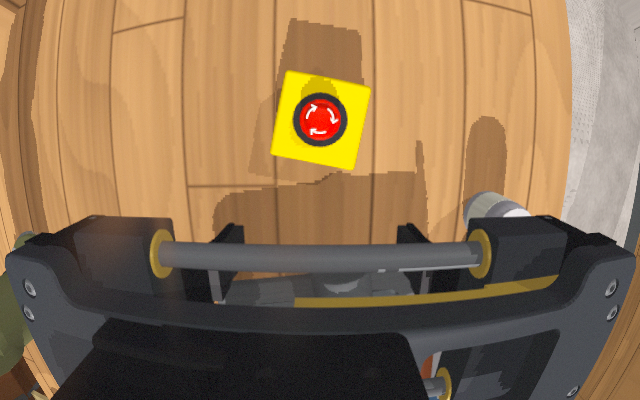

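step_arm(plan=[[[0,0,0],[0.05,0,0],0],[[0,0,0],[0.0685,0,0.02],0],[[0,0,0],[0.0685,0,0.06],0],[[0,0,0],[0.0685,0,0.1],0],[[0,0,0],[0.0685,0,0.125],0],[[0,0,0],[0.0685,0,0.138],0],[[0,0,0],[0.0685,0,0.144],0],[[0,0,0],[0.0685,0,0.146],50],[[0,0,0],[0.0685,0,0.146],90],[[0,0,0],[0.0685,0,0.146],110]], squeeze=12)

```text
time: 22.4
position: [0.5547, 0.2786, 0.0875]
tool_rot: [2.221, 2.221, 0.002]
ft_force: [-0.1, 0.3, 0.6]
grip_width: 0.741
```

```bash
python3 - <<'E'
from h import *
s=ctrl.get_state(); print(s['time'],s['position'],s['grip_width'],s['ft_force'])
c,im=look("side","side13")
q=(slice(125,195),slice(265,355)); cv2.imwrite("pics/side13c.png",cv2.resize(im[q][:,:,::-1],None,fx=7,fy=7,interpolation=cv2.INTER_CUBIC))
c,im=look("scene","scene13")
q=(slice(170,260),slice(410,510)); cv2.imwrite("pics/scene13c.png",cv2.resize(im[q][:,:,::-1],None,fx=6,fy=6,interpolation=cv2.INTER_CUBIC))
E
```

```text
22.4 [0.55473202 0.27861267 0.08749225] 0.7406207939445183 [-0.11502492  0.31248744  0.592614  ]
```

View pics/side13c.png

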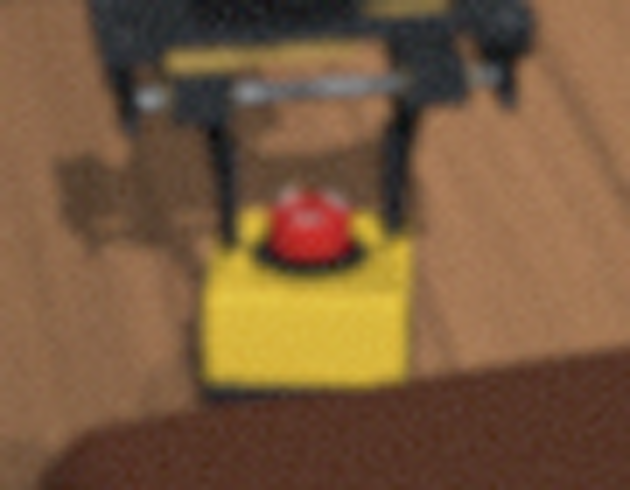

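View pics/scene13c.png

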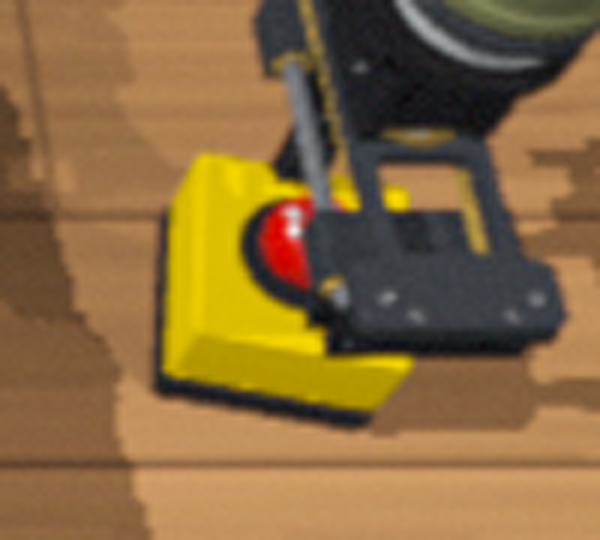

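step_arm(plan=[[[0,0,0],[0,0,0],130],[[0,0,0],[0,0,0],150],[[0,0,0],[0,0,0],255],[[0,0,0],[0,0,0],255],[[0,0,0],[0,0,0],255],[[0,0,0],[0,0,0],255],[[0,0,0.1],[0,0,0],255],[[0,0,0.2],[0,0,0],255],[[0,0,0.3],[0,0,0],255],[[0,0,0.3],[0,0,0],255]], squeeze=15)

```text
time: 23.75
position: [0.5541, 0.2784, 0.0866]
tool_rot: [2.527, 1.866, -0.0]
ft_force: [-0.9, 0.2, 2.0]
grip_width: 0.453
```

```bash
python3 - <<'E'
from h import *
s=ctrl.get_state(); print(s['time'],s['position'],s['tool_rot'],s['grip_width'],s['ft_force'],s['torque'],s['joint_positions'].round(2))
c,im=look("side","side14")
q=(slice(125,195),slice(265,355)); cv2.imwrite("pics/side14c.png",cv2.resize(im[q][:,:,::-1],None,fx=7,fy=7,interpolation=cv2.INTER_CUBIC))
E
```

```text
23.75 [0.55412977 0.27838151 0.08660686] [ 2.52720608e+00  1.86590057e+00 -1.98638011e-04] 0.45344783091498353 [-0.94100977  0.17820076  2.03469642] [0.03600769 0.21796784 0.00637472] [-0.36  0.38 -0.18  1.69  0.08  1.08 -0.86]
```

View pics/side14c.png

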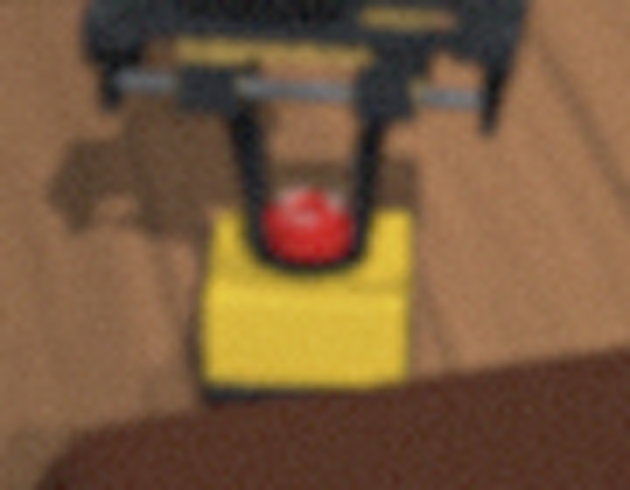

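step_arm(plan=[[[0,0,0.1],[0,0,0],255],[[0,0,0.2],[0,0,0],255],[[0,0,0.3],[0,0,0],255],[[0,0,0.4],[0,0,0],255],[[0,0,0.5],[0,0,0],255],[[0,0,0.57],[0,0,0],255],[[0,0,0.58],[0,0,0],255],[[0,0,0.58],[0,0,0],255],[[0,0,0.58],[0,0,0],130],[[0,0,0.58],[0,0,0],100]])

```text
time: 25.05
position: [0.5544, 0.2784, 0.0863]
tool_rot: [-2.956, -1.064, -0.001]
ft_force: [-0.1, 0.4, 0.7]
grip_width: 0.536
```

```bash
python3 - <<'E'
from h import *
s=ctrl.get_state(); print(s['time'],s['position'],s['tool_rot'],s['grip_width'],s['ft_force'],s['torque'],s['joint_positions'].round(2))
c,im=look("side","side15")
q=(slice(125,195),slice(265,355)); cv2.imwrite("pics/side15c.png",cv2.resize(im[q][:,:,::-1],None,fx=7,fy=7,interpolation=cv2.INTER_CUBIC))
c,im=look("scene","scene15")
q=(slice(170,260),slice(410,510)); cv2.imwrite("pics/scene15c.png",cv2.resize(im[q][:,:,::-1],None,fx=6,fy=6,interpolation=cv2.INTER_CUBIC))
E
```

```text
25.05 [0.55437754 0.27837662 0.08625819] [-2.95584200e+00 -1.06421675e+00 -5.36599843e-04] 0.5359127471286638 [-0.13009553  0.43652864  0.65740909] [-0.02184321  0.05395292  0.04277583] [-0.43  0.37 -0.09  1.7   0.04  1.07 -1.42]
```

View pics/side15c.png

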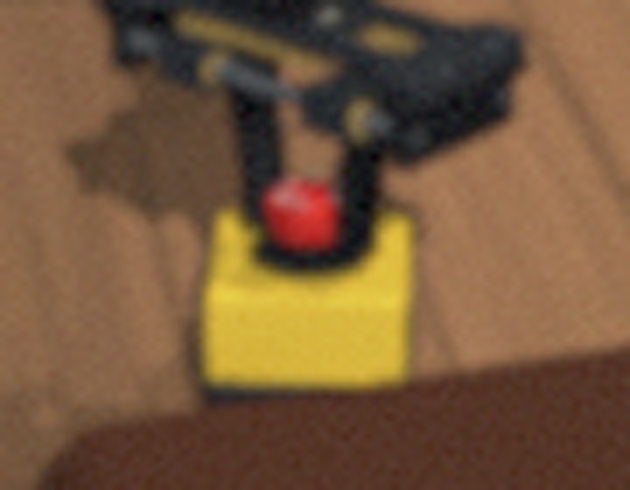

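View pics/scene15c.png

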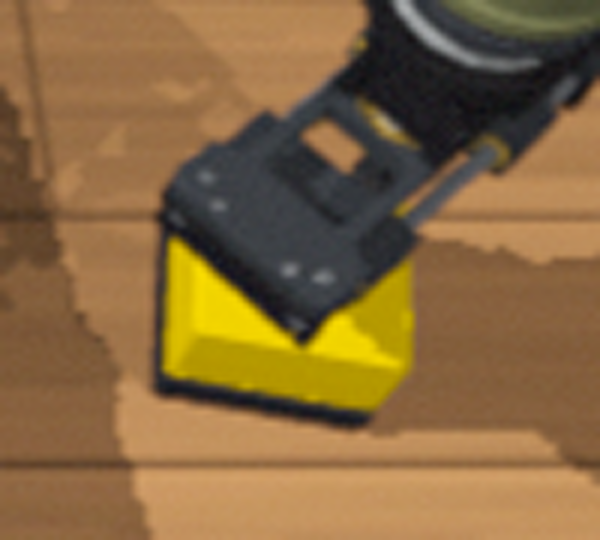

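step_arm(plan=[[[0,0,0],[0,0,0],60],[[0,0,0],[0,0,0],0],[[0,0,0],[0,0,0],0],[[0,0,0],[0,0,0],0],[[0,0,0],[0,0,-0.01],0],[[0,0,0],[0,0,-0.04],0],[[0,0,0],[0,0,-0.09],0],[[0,0,0],[0,0,-0.14],0],[[0,0,0],[0,0,-0.15],0],[[0,0,0],[0,0,-0.15],0]])

```text
time: 26.4
position: [0.5545, 0.2785, 0.2376]
tool_rot: [-2.956, -1.064, -0.003]
ft_force: [-0.0, -0.0, -0.8]
grip_width: 1.001
```

```bash
python3 - <<'E'
from h import *
s=ctrl.get_state(); print(s['time'],s['position'],s['grip_width'],s['ft_force'],s['qd'].round(2))
c,im=look("side","side16"); c2,im2=look("scene","scene16"); look("wrist","wrist16")
q=(slice(125,195),slice(265,355)); b=cv2.imread("pics/side0.png"); b13=cv2.imread("pics/side13.png")
cv2.imwrite("pics/side16c.png",np.hstack([cv2.resize(i[q],None,fx=2.9,fy=2.9,interpolation=cv2.INTER_CUBIC) for i in (b,b13,im[:,:,::-1])]))
q=(slice(180,250),slice(425,495)); b=cv2.imread("pics/scene0.png"); b3=cv2.imread("pics/scene3.png")
cv2.imwrite("pics/scene16c.png",np.hstack([cv2.resize(i[q],None,fx=3.7,fy=3.7,interpolation=cv2.INTER_CUBIC) for i in (b,b3,im2[:,:,::-1])]))
E
```

```text
26.4 [0.55447984 0.27853257 0.23757936] 1.00066047269887 [-0.00942688 -0.01763711 -0.80219329] [-0.    0.03  0.    0.05  0.   -0.01  0.  ]
```

View pics/side16c.png

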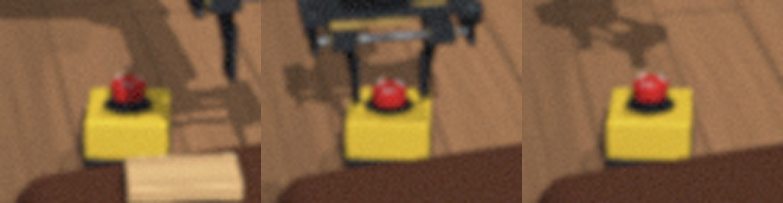

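View pics/scene16c.png

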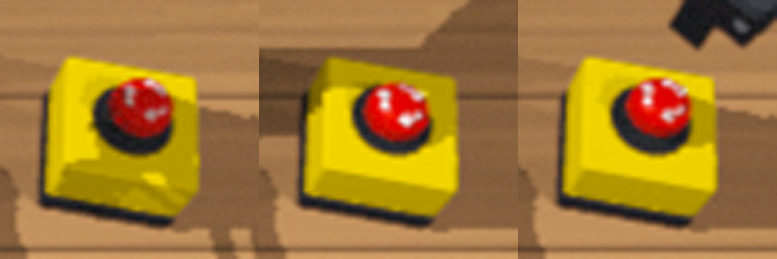

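View pics/scene16.png

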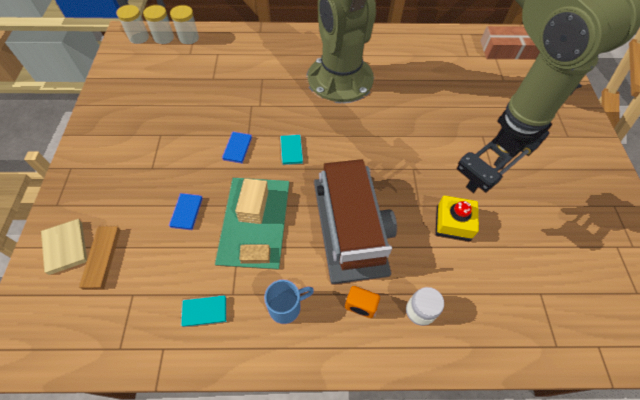

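```bash
python3 - <<'E'
import cv2,numpy as np
for n in ("side0","side13","side16","scene1","scene3","scene16"):
    a=cv2.imread(f"pics/{n}.png").astype(float); x0,y0=(462,208) if 'sc' in n else (309,157)
    p=a[y0-15:y0+15,x0-15:x0+15]; w=np.clip(p[:,:,2]-p[:,:,1]-p[:,:,0]-10,0,None)/(p[:,:,2]); Y,X=np.mgrid[y0-15:y0+15,x0-15:x0+15]
    y=w.sum(1); print(n,(w*X).sum()/w.sum(),(w*Y).sum()/w.sum(), w.sum())
E
```

```text
side0 308.43211956001454 155.96169878380638 27.061088240430408
side13 308.92773525127325 158.345852656017 31.65768771518859
side16 308.9733540968923 156.26008135887642 32.284254435845796
scene1 462.0381692008808 209.34727383156348 162.7437131211909
scene3 461.3241447413119 210.11180766518174 167.2297448980516
scene16 462.01365784627336 209.39373744070673 163.36495221855384
```

```bash
python3 - <<'E'
from bench import ctrl
print(ctrl.close_job())
E
```

```text
the job is handed in; nothing more can be done
None
```

The job is handed in, at about 26.6 s of the 61 s allowed. No verdict was reported, so the results below come from my own checks.

- **Press:** I pushed the red button down with closed fingers, reading 8.6 N at the bottom stop, and let go. The next scene picture showed the head sitting lower, as a latched head should.
- **Tile:** I gripped the tile across its 60 mm width, carried it level and set it on the pile, opening the fingers with almost no drop. Scene and side pictures afterwards show it flush, about 1 mm off centre at most, with the pile undisturbed.
- **Release:** I pinched the head, twisted it about 0.88 rad clockwise and opened the fingers so it could rise. The head then stood 2.1 pixels higher in the side view (2.2 expected), and within 0.05 pixel of its starting height in the scene view.
- **End state:** The arm is clear, about 0.14 m above the button. The sanding block, paint tin, mug and tape measure look unmoved in the last scene picture; I did not measure them.

Camera estimates of the button differed by about 5 mm, and those of the tile and pile by 1 to 2 mm. I relied mainly on the wrist camera and confirmed alignment in the side view before pressing, gripping and placing. One side-view comparison for the latch was blocked by the gripper, so before the lift only the scene picture and the press force confirmed it.

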